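Put the microscope sliders into the slanted slot rack

ROBOT

A 6-joint arm with a two-finger parallel gripper is mounted at the origin on the work surface. World frame = base frame: x ahead of the robot, y to its left, z up, the work surface at z = 0. Lengths are in m, angles in degrees, forces in N, time in s.
With the tool pointing down it reaches from about 0.4 to 0.825 m from the base axis. Payload 7 kg.
Tool frame: the origin (TCP) lies midway between the tips of the shut fingers; the grasp point (between the pads) lies 19 mm behind it; z points along the fingers, y is the line along which they close (so a half turn about z gives the same grasp; the last joint's range is limited). The gripper opens to 88 mm and grips with 3 to 60 N. Pads are 19 mm wide; open, the fingers measure 130 mm over their backs; the gripper's body (78 mm by 193 mm) begins 47 mm behind the grasp point.
Start: joints at [-50.357, 20.546, 0.682, 0, -70.136, -16.507], TCP at [0.265, -0.621, 0.227] pointing down, gripper open.
Joint ranges: [-176.03, 176.03], [-82.01, 121.73], [-58.28, 71.71], [-173.87, 95.51], [-174.79, -0.11], [-173.66, 173.66]. Speed limits (degrees/s): [136.94, 136.94, 172.46, 180, 180, 180].

INTERFACE

Orientations are given as [roll, pitch, yaw] about the fixed x, y, z axes, in that order (R = Rz(yaw) Ry(pitch) Rx(roll)).
In Python, from plant import * gives the robot as it stands.
- The arm moves only by the tool move_arm, never from a script. Its argument "commands" is a list of rows, each a list of 7 numbers: the shift along the world's x, y, z in mm, then the turn, a rotation vector about the world's x, y, z in degrees, then the opening in per cent of the stroke, from 0 (shut) to 100 (fully open). In form: [[x, y, z, rx, ry, rz, fingers], ...]. A call has 1 to 20 rows; each row shifts and turns the commanded pose from where the row before left it; what a row does not reach is not made up. A row lasts 1/10 s, in which the tool goes at most 50 mm and 8.59 degrees, less where a joint would pass 70% of its speed; a pose out of reach is approached as far as the arm can. A call with a gripper value outside its range is refused whole. The fingers move at their own pace and stop on an object; "squeeze" is the grip in N (left out, the last holds). Time passes only in rows, so rows that do not move let the fingers close. It gives the time, the measured TCP pose, the force and the opening at its end, in the units of the state.
- get_state(): the state, without advancing time (a new reading comes with each control period).
- capture(name): name is "scene" or "top"; returns a dict with "frame" (400x640x3 uint8, blue, green, red), "camera_matrix" (3x3 intrinsics, pixels), "dist_coeffs" ([k1, k2, p1, p2, k3] as OpenCV has them; the pictures are not rectified), "world_to_cam" (4x4, takes a point from world to camera coordinates). Camera axes: x right, y up, looking along -z (the intrinsics and any distortion apply to the point x, -y, -z); pixel columns grow to the right and rows downward; lengths in m; the calibration is good to about 2 mm. A picture is of the moment at which its call begins. There is no depth.
- close_job(): hands the job in, once; it reports no verdict.
The state is a dict: "time_s": time; "joints": joint angles; "qd": joint speeds; "joint_torque": joint torques, N m; "tcp_pos": TCP position; "eef_rot": TCP orientation; "contact_force": force on the tool from outside, world axes, zero at the start; "moment": the same for the moment, N m; "gripper_width": finger opening in m.
Only numpy, scipy, OpenCV 4.12 (cv2) and the standard library are available. Lean on these libraries where they do the work, as an engineer would, in place of code of your own. Each camera call takes 0.05 s, during which the arm holds its last target. There are 200 camera calls.

TASK

Pull the two flat microscope sliders out of the foam of their case and put each into the slot of the slanted white rack whose width matches its thickness, pushed fully home to the slot's floor: the thick one in the widest slot, the thin one in the middle-sized slot. The slotted blocks slide stiffly along the rack and may stand a few millimetres to either side, and the sliders carry glass, so feel them in rather than ramming them against the rack, and leave the bottle, the dish and the eyepiece where they are.

Things in the scene. Friction and masses are not known exactly. Their poses are not given: they have to be found in the camera images.
- thin_centre (a point): Centre of a flat bare aluminium plate 8 mm thick (y), 40 wide (x), 100 long (z), about 70 g, a dark-rimmed round window 27 mm across mid-way on both faces; same either way up. It starts upright, lower 42 mm in either cut-out of the case, pinched by sprung foam pads (4 to 12 N to pull out), the upper 56 mm free.
- thick_centre (a point): Centre of a flat bare aluminium plate 14 mm thick (y), 40 wide (x), 100 long (z), about 120 g, a dark-rimmed round window 27 mm across mid-way on both faces; same either way up. It starts upright, lower 42 mm in either cut-out of the case, pinched by sprung foam pads (4 to 12 N to pull out), the upper 56 mm free.
- slot_wide_mouth (a point): Nominal mouth centre of the slot 15.8 mm wide (y), for the 14 mm plate. The true slot lies up to 5 mm to either side of it in y (side play): feel for it. Axes: z up, x along the slot's length, y across it. It leans 30 degrees, running 50 mm down to its floor along (0.5, 0, -0.866) of these axes. Across the lean, along (0.866, 0, 0.5), it reaches from -21.5 to +23.5 mm of this point. Square edges.
- slot_mid_mouth (a point): Nominal mouth centre of the slot 9.8 mm wide (y), for the 8 mm plate. The true slot lies up to 5 mm to either side of it in y (side play): feel for it. Axes: z up, x along the slot's length, y across it. It leans 30 degrees, running 50 mm down to its floor along (0.5, 0, -0.866) of these axes. Across the lean, along (0.866, 0, 0.5), it reaches from -21.5 to +23.5 mm of this point. Square edges.
- slot_narrow_mouth (a point): Nominal mouth centre of the slot 5 mm wide (y), to be left empty. The true slot lies up to 5 mm to either side of it in y (side play): feel for it. Axes: z up, x along the slot's length, y across it. It leans 30 degrees, running 50 mm down to its floor along (0.5, 0, -0.866) of these axes. Across the lean, along (0.866, 0, 0.5), it reaches from -21.5 to +23.5 mm of this point. Square edges.
- slot_wide: Grey foot of the white block with the 15.8 mm slot (56 mm wide in y, 84 high), fixed; origin at its underside. The block sits stiffly on it, off by up to 5 mm in y. A plate home has its centre within 2 mm of the mouth point in x and z, up to 6 mm off in y, and leans with its upper end towards the block's -x, 50 mm standing out.
- slot_mid: Grey foot of the white block with the 9.8 mm slot, else as the others. In each slot a steel leaf on the +x end wall, from 12 mm deep on, is sprung against the plate's narrow edge with 1 to 4 N: the plate must be pushed (about 3 to 8 N) to the floor and does not fall home by itself.
- slot_narrow: Grey foot of the white block with the 5 mm slot, else as the others; this slot stays empty.
- rack: Aluminium base plate, fixed, 110 mm (x) by 206 mm (y), 6 mm thick, carrying the three white blocks with dark-lined slots side by side 66 mm apart in y, in any order; origin under its centre on the bench. Rack and case stand one left and one right, either way about.
- case: Open black case filled with grey foam, fixed, 130 mm (x) by 190 mm (y), 52 mm high, foam top at 48 mm; origin under its centre on the bench. Cut-outs at y = -37.5 and +37.5 mm, x = 0, floor 6 mm above the bench; a plate in one has its centre 56 mm above the bench.
- thin: The 8 mm plate itself; origin at the centre of its lower end face.
- thick: The 14 mm plate itself; origin at the centre of its lower end face.
- oil_centre (a point): Bystander: small amber bottle, 30 mm across, 75 mm high; its centre.
- dish_centre (a point): Bystander: clear round dish, 84 mm across, 16 mm high; its centre.
- eyepiece_centre (a point): Bystander: black eyepiece, 34 mm across, 56 mm high, standing; its centre.
Mind the look-alikes: they are no part of the job. What is shaped like the thick but blue or red is not meant.

How it is judged (in metres and radians):
At the end, for the whole second after the job is handed in: Each plate is fully home in its own slot: its centre level with the slot's mouth centre (within 5 mm in x, 5 mm above or 4 mm below) and within 8 mm of its nominal place in y, its faces parallel to the slot (within 0.15 rad), leaning 25 to 35 degrees with the slot, at rest (x of thin_centre in the frame of slot_mid_mouth between -0.005 and 0.005 m and z of thin_centre in the frame of slot_mid_mouth between -0.004 and 0.005 m and y of thin_centre in the frame of slot_mid_mouth between -0.008 and 0.008 m and angle between the y axis of thin_centre and the y axis of slot_mid_mouth, either way round below 0.15 rad and angle between the z axis of thin_centre and the z axis of slot_mid_mouth, either way round between 0.43 and 0.62 rad and x of thick_centre in the frame of slot_wide_mouth between -0.005 and 0.005 m and z of thick_centre in the frame of slot_wide_mouth between -0.004 and 0.005 m and y of thick_centre in the frame of slot_wide_mouth between -0.008 and 0.008 m and angle between the y axis of thick_centre and the y axis of slot_wide_mouth, either way round below 0.15 rad and angle between the z axis of thick_centre and the z axis of slot_wide_mouth, either way round between 0.43 and 0.62 rad and linear speed of each of thin, thick below 0.02 m/s); the robot touches nothing.
It fails at once if a bystander (bottle, dish or eyepiece) is moved more than 30 mm (distance of any of oil_centre, dish_centre, eyepiece_centre from where it was at the start of the episode above 0.03 m).
It fails at once if a plate is rammed against the rack with more than 150 N (contact force between any of thin, thick and slot_wide above 150 N or contact force between any of thin, thick and slot_mid above 150 N or contact force between any of thin, thick and slot_narrow above 150 N).
It also fails if it takes over 72 s, if anything falls off the work surface, if the arm or the gripper's body presses on something with over 40 N, if the wrist force passes 120 N, or if a joint passes its speed limit or range.

## Working session

There is one attempt and no reset: what is moved stays moved. The work goes in short steps, Python scripts to look and compute and a tool call to move; the robot and the scene stay as the last step left them, time stands still between calls to the robot, and variables do not carry over. Pictures are saved under pics/ and viewed, on a budget of 10 in all, crops included, one or two more only if the job needs it, and the job is handed in when it is done.

Besides the shell and the picture viewer there is one more tool, called as a command line: name --pt "numbers of a row" for each row, then --argument value for the rest. move_arm: Moves the arm, as the interface text tells. Its arguments: {"type":"object","properties":{"commands":{"type":"array"},"squeeze":{"type":"number"}},"required":["commands"]}

```bash
ls; mkdir -p pics; python3 - <<'E'
from plant import *
import cv2,numpy as np,pickle
d={}
for n in("scene","top"):
    c=capture(n);d[n]=c;cv2.imwrite(f"pics/{n}0.png",c["frame"])
    print(n,np.round(c["camera_matrix"],1).tolist(),c["dist_coeffs"],np.round(c["world_to_cam"],4).tolist())
pickle.dump(d,open("c0.pkl","wb"));print(get_state())
E
```

```text
pics
scene [[383.2, 0.0, 321.0], [0.0, 383.2, 195.0], [0.0, 0.0, 1.0]] [-0.0379771  0.         0.         0.         0.       ] [[0.5871, 0.8092, -0.0222, -0.3001], [-0.4566, 0.3537, 0.8163, 0.1992], [0.6684, -0.4692, 0.5772, -1.0847], [0.0, 0.0, 0.0, 1.0]]
top [[423.4, 0.0, 321.0], [0.0, 423.4, 194.7], [0.0, 0.0, 1.0]] [0.03647637 0.         0.         0.         0.        ] [[-0.0986, -0.9951, -0.0058, 0.0322], [0.9746, -0.0978, 0.2017, -0.5609], [-0.2013, 0.0143, 0.9794, -0.9476], [0.0, 0.0, 0.0, 1.0]]
{'time_s': 0.1, 'joints': array([-5.03568929e+01,  2.05844957e+01,  6.40141040e-01, -1.66858106e-02,
       -7.01354132e+01, -1.65075381e+01]), 'qd': array([-0.07752612, -0.05641675,  0.06950376,  0.02399914,  0.03782836,
       -0.02569578]), 'joint_torque': array([-1.30023684e-03, -5.84164166e+01,  2.93753207e+01,  7.01566458e+00,
        1.01702206e-02, -5.57185717e-05]), 'tcp_pos': array([ 0.26502596, -0.62033405,  0.22576018]), 'eef_rot': array([ 1.79919062e+02, -7.62699935e-03, -1.56870106e+02]), 'contact_force': array([-0.26427383, -0.93936797,  0.19301112]), 'moment': array([ 0.01416594, -0.00064644, -0.05666003]), 'gripper_width': 0.0872042587145714}
```

View pics/scene0.png

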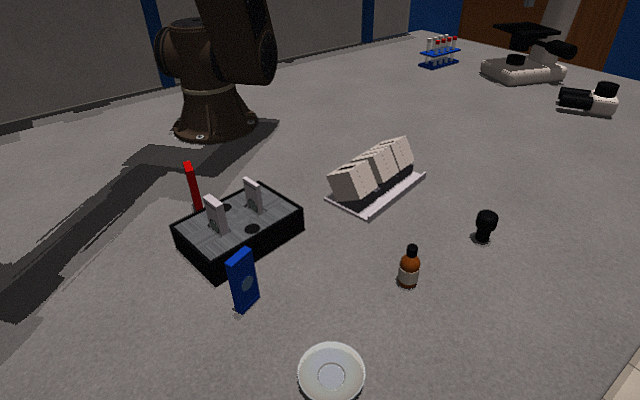

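View pics/top0.png

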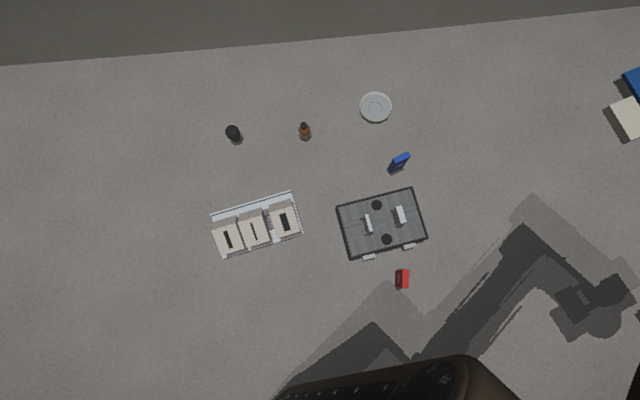

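The scene view shows two bare plates in the foam at (213,215) and (252,195), with the blue (242,280) and red (193,187) look-alikes outside the case. In the top view the plates are at (368,224) and (401,215), and the slots are at (229,240), (254,233) and (285,222). The bottle is at (304,131), the eyepiece at (233,132) and the dish at (375,107).

Possible mistakes: the blue block at top (399,161), the red block at (402,279), the case's side clips at (369,258) and (409,246), and the two plates for each other. I choose the bare aluminium ones in the foam and check them in a close crop.

```bash
python3 - <<'E'
import cv2,numpy as np,pickle
d=pickle.load(open("c0.pkl","rb"))
a=cv2.resize(d["top"]["frame"][180:270,200:440],None,fx=3.33,fy=3.33,interpolation=cv2.INTER_CUBIC)
b=cv2.resize(d["scene"]["frame"][130:285,165:435],None,fx=1,fy=1)
b=cv2.resize(d["scene"]["frame"][130:250,170:430],None,fx=3.05,fy=2.45*1.02,interpolation=cv2.INTER_CUBIC)
w=min(a.shape[1],b.shape[1]);cv2.imwrite("pics/crop1.png",np.vstack([a[:,:w],b[:,:w]])[:600,:800]);print(a.shape,b.shape)
E
```

```text
(300, 799, 3) (300, 793, 3)
```

View pics/crop1.png

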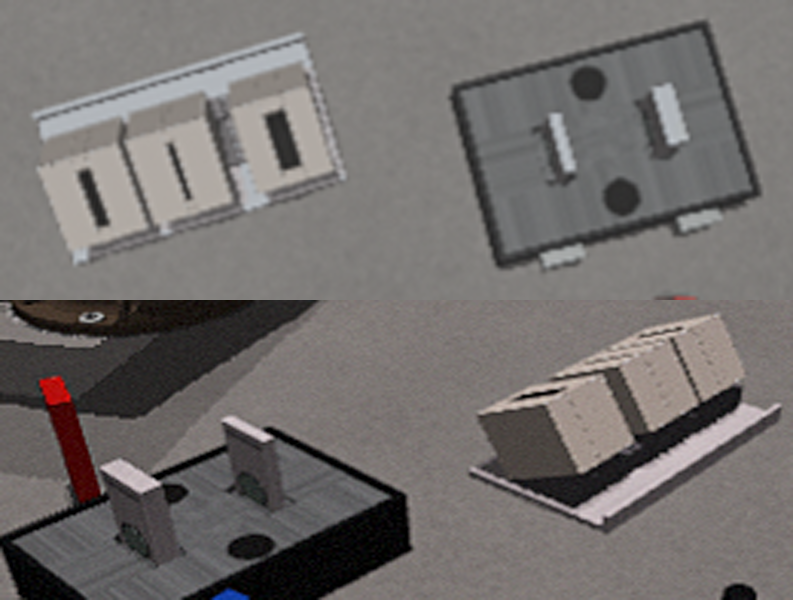

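The crop confirms two bare plates: the thick one on the right at top (401,214) and the thin one on the left at (369,224). The slots, left to right, are mid (229,240), narrow (254,232) and wide (285,222). The mouths face the robot. Next I measure from both views.

```bash
cat > h.py <<'E'
import cv2,numpy as np,pickle
def ray(c,p):
    u=cv2.undistortPoints(np.float64([[p]]),c["camera_matrix"],np.float64(c["dist_coeffs"]))[0,0]
    W=np.array(c["world_to_cam"]);R,t=W[:3,:3],W[:3,3]
    v=R.T@np.array([u[0],-u[1],-1]);return -R.T@t,v/np.linalg.norm(v)
def plane(c,p,z):
    o,v=ray(c,p);return o+v*(z-o[2])/v[2]
def tri(d,pt,ps):
    (o1,v1),(o2,v2)=ray(d["top"],pt),ray(d["scene"],ps)
    s=np.linalg.lstsq(np.c_[v1,-v2],o2-o1,rcond=None)[0]
    a,b=o1+s[0]*v1,o2+s[1]*v2;return (a+b)/2,np.linalg.norm(a-b)
def proj(c,P):
    W=np.array(c["world_to_cam"]);q=W[:3,:3]@P+W[:3,3];q=q*[1,-1,-1]
    return cv2.projectPoints(q[None],np.zeros(3),np.zeros(3),c["camera_matrix"],np.float64(c["dist_coeffs"]))[0][0,0]
def blobs(img,box,lo,hi,amin=8,up=4):
    "regions of grey lo..hi in box x0,y0,x1,y1: centre, (long,short), angle, area in px, 4 corners"
    x0,y0,x1,y1=box
    g=cv2.resize(cv2.cvtColor(img,cv2.COLOR_BGR2GRAY)[y0:y1,x0:x1],None,fx=up,fy=up,interpolation=cv2.INTER_CUBIC)
    m=cv2.inRange(g,lo,hi);o=[]
    for k in cv2.findContours(m,cv2.RETR_EXTERNAL,cv2.CHAIN_APPROX_NONE)[0]:
        a=cv2.contourArea(k)/up**2
        if a<amin: continue
        M=cv2.moments(k);f=lambda q:(np.array(q)+.5)/up-.5+[x0,y0]
        r=cv2.minAreaRect(k)
        o.append((f([M["m10"]/M["m00"],M["m01"]/M["m00"]]).round(2),np.round(np.array(r[1])/up,1),round(r[2],1),round(a,1),f(cv2.boxPoints(r)).round(1).tolist()))
    return o
E
python3 - <<'E'
from h import *
d=pickle.load(open("c0.pkl","rb"))
T,S=d["top"]["frame"],d["scene"]["frame"]
print(cv2.cvtColor(T,cv2.COLOR_BGR2GRAY)[205:235,360:412:1][::3,::3])
for n,a in [("plates top",(T,(350,195,420,240),170,255)),("slots top",(T,(215,205,300,255),0,90)),("plates scene",(S,(195,170,270,225),165,255)),("slots scene",(S,(325,135,415,190),0,100))]:
    print(n)
    for b in blobs(*a):print(b)
print(np.sort(cv2.cvtColor(S,cv2.COLOR_BGR2GRAY)[176:212,243:264].ravel())[-60:])
for q in [(231,255),(339,252),(426,239)]:print(plane(d["top"],q,0))
for q in [(337,207),(412,187),(428,239),(348,258)]:print("case",plane(d["top"],q,.052))
for q in [(222,258),(302,234),(292,191),(210,215)]:print("rack",plane(d["top"],q,.006))
E
```

```text
[[106 111 106 111  47  51  48  63 112 115 106 108 115 142 101 105 108 107]
 [106 109 107 107  88  45  44 102 109 117 107 102 143 180 160 109 112 112]
 [108 109 109 104 113 105 112 112 108 111  91  72  74 181 181 101 102 105]
 [108 107 176 108 110 107 113 109 111 109 103  54  65 183 182 113 113 111]
 [109  81 185 122 105 114 115 115 111 108 111  83  69 155 179 155 111 110]
 [ 93  63 149 160 110 110 106 108 110 112 112 102  75 104 181 180 107 106]
 [102  95  75 184 106 109 107 110 109 108 107 108  61  69 126 100 112 110]
 [112 114  61 184 103 107 111 112 116 111 111 115  70  69  87 116 109 105]
 [112 111  64 160 159 113 107 108 109 110 108 116 108 108 114 114 112 108]
 [110 108  94  79  75 107 112 102 114 113 110 113 111 108 110 113 112 106]]
plates top
(array([368.41, 222.24]), array([17.2,  2.9]), 74.1, 36.5, [[364.6, 214.3], [367.4, 213.5], [372.1, 230.0], [369.4, 230.8]])
(array([400.84, 213.83]), array([17.2,  5.6]), 72.2, 79.0, [[395.5, 206.4], [400.8, 204.7], [406.1, 221.0], [400.7, 222.7]])
slots top
(array([227.6 , 238.98]), array([17.8,  3.7]), 69.7, 56.2, [[222.8, 231.4], [2
[... 1310 characters left out ...]
.6, 198.6]])
[144 148 148 148 152 155 156 161 161 163 163 167 169 169 171 171 174 174
 175 178 179 179 180 181 187 191 191 193 194 194 194 194 195 195 197 197
 198 199 199 199 200 200 201 201 201 201 201 201 202 202 203 203 204 206
 206 206 207 207 209 209]
[0.44572425 0.20859846 0.        ]
[ 0.42665259 -0.0540673   0.        ]
[ 0.43726902 -0.26931608  0.        ]
case [ 0.52902941 -0.05848841  0.052     ]
case [ 0.55943491 -0.24172786  0.052     ]
case [ 0.43291481 -0.26093545  0.052     ]
case [ 0.40755186 -0.07104522  0.052     ]
rack [0.44024034 0.22934219 0.006     ]
rack [0.47873522 0.0316561  0.006     ]
rack [0.58854678 0.04690939 0.006     ]
rack [0.54832638 0.25348217 0.006     ]
```

```bash
python3 - <<'E'
from h import *
d=pickle.load(open("c0.pkl","rb"));np.set_printoptions(precision=4,suppress=True)
print("thin",tri(d,(368.41,222.24),(250.47,180.83)),"thick",tri(d,(400.84,213.83),(212.3,199.91)),"wide",tri(d,(284.47,221.65),(346.24,167.3)))
T=d["top"]
def yaw(a,b,za,zb):
    v=plane(T,b,zb)-plane(T,a,za);return np.degrees(np.arctan2(v[1],v[0])),np.linalg.norm(v)
# plate wide direction
for n,b in [("thin",[[364.6,214.3],[367.4,213.5],[372.1,230.0],[369.4,230.8]]),("thick",[[395.5,206.4],[400.8,204.7],[406.1,221.0],[400.7,222.7]])]:
    b=np.array(b);print(n,yaw((b[2]+b[3])/2,(b[0]+b[1])/2,.106,.106), yaw((b[1]+b[2])/2,(b[0]+b[3])/2,.106,.106))
z=tri(d,(284.47,221.65),(346.24,167.3))[0][2]
for n,b in [("mid",[[222.8,231.4],[226.3,230.2],[232.5,246.8],[229.0,248.1]]),("nar",[[249.8,223.2],[251.3,222.6],[257.1,239.0],[255.5,239.5]]),("wide",[[278.8,214.3],[284.7,212.4],[290.1,229.0],[284.2,230.9]])]:
    b=np.array(b);print(n,plane(T,b.mean(0),z),yaw((b[2]+b[3])/2,(b[0]+b[1])/2,z-.0112,z+.0112))
def ln(*q):
    return q
# rack base +x edge line at z=.006 and case edges
for n,a,b,zz in [("rack +x",(210,215),(292,191),.006),("rack -y",(302,234),(292,191),.006),("case +x",(412,187),(337,207),.052),("case -x",(428,239),(348,258),.052),("case +y",(348,258),(337,207),.052),("case -y",(428,239),(412,187),.052)]:
    print(n,yaw(a,b,zz,zz))
for n,p in [("thinS",[(244.2,174.9),(258.7,183.9),(257,186.8),(242.4,177.7)]),("thickS",[(206.7,191.3),(222,202.9),(217.8,208.4),(202.5,196.8)])]:
    P=[plane(d["scene"],q,.106) for q in p];print(n,np.mean(P,0));v=P[1]-P[0];print(np.degrees(np.arctan2(v[1],v[0])),np.linalg.norm(v),np.linalg.norm(P[2]-P[1]))
E
```

```text
thin (array([ 0.4788, -0.1214,  0.1058]), np.float64(0.0005253882323244973)) thick (array([ 0.4905, -0.1954,  0.1055]), np.float64(0.0009283879744809129)) wide (array([0.5035, 0.0669, 0.0739]), np.float64(0.0007899349514190087))
thin (np.float64(9.036520860341998), np.float64(0.038198608757672683)) (np.float64(100.57568364744347), np.float64(0.006400720134648085))
thick (np.float64(9.914304152041549), np.float64(0.03816204853383891)) (np.float64(101.99644875933956), np.float64(0.012626860833136166))
mid [0.4762 0.1988 0.0739] (np.float64(11.156070429850486), np.float64(0.04354521965816108))
nar [0.4887 0.1391 0.0739] (np.float64(11.3585659257583), np.float64(0.0428653566416626))
wide [0.5033 0.0666 0.0739] (np.float64(11.67339870756392), np.float64(0.04330614859272267))
rack +x (np.float64(-78.98216888636834), np.float64(0.2104518862810363))
rack -y (np.float64(7.908022061632773), np.float64(0.1108658720105165))
case +x (np.float64(99.42142735692101), np.float64(0.18574496514294528))
case -x (np.float64(97.60776345886599), np.float64(0.19157655549530714))
case +y (np.float64(5.901554989187564), np.float64(0.12212481066014039))
case -y (np.float64(8.632414012352289), np.float64(0.1279697932869406))
thinS [ 0.4789 -0.1212  0.106 ]
9.004341058268533 0.04118420852760277 0.008740994952311844
thickS [ 0.4906 -0.1952  0.106 ]
8.461399733490149 0.045975494075398714 0.01450099330137853
```

Measured values:

| Item | Position (m) | Notes |
|---|---|---|
| Thick plate top | (.4905, -.1953, .1055) | Height matches .106 |
| Thin plate top | (.4788, -.1213, .1058) | Plates 74.9 mm apart, 75 expected |
| Case yaw | – | 9° |
| Wide slot mouth | (.5034, .0667, .0739) | – |
| Mid slot mouth | (.4762, .1988, .0739) | – |
| Rack yaw | – | 11.4° |

I start with the thick plate.

move_arm --pt "16 30.4 -2 0 0 -1 45" --pt "16 30.4 -2 0 0 -1 45" --pt "16 30.4 -2 0 0 -1 45" --pt "16 30.4 -2 0 0 -1 45" --pt "16 30.4 -2 0 0 -1 45" --pt "16 30.4 -2 0 0 -1 45" --pt "16 30.4 -2 0 0 -1 45" --pt "16 30.4 -2 0 0 -1 45" --pt "16 30.4 -2 0 0 -1 45" --pt "16 30.4 -2 0 0 -1 45" --pt "16 30.4 -2 0 0 -1 45" --pt "16 30.4 -2 0 0 -1 45" --pt "16 30.4 -2 0 0 -1 45" --pt "16 30.4 -2 0 0 -1 45" --pt "0 0 0 0 0 0 45" --pt "0 0 0 0 0 0 45" --squeeze 40

```text
time_s: 1.7
tcp_pos: [0.4892, -0.1944, 0.1982]
eef_rot: [180.0, -0.0, -170.8]
contact_force: [-0.5, 0.0, 0.5]
gripper_width: 0.0391
```

move_arm --pt "1.3 -0.9 -25 0 0 -0.2 45" --pt "0 0 -30 0 0 0 45" --pt "0 0 -30 0 0 0 45" --pt "0 0 -27 0 0 0 45" --pt "0 0 -20 0 0 0 45" --pt "0 0 0 0 0 0 45" --pt "0 0 0 0 0 0 0" --pt "0 0 0 0 0 0 0" --pt "0 0 0 0 0 0 0" --pt "0 0 0 0 0 0 0" --pt "0 0 0 0 0 0 0" --pt "0 0 0 0 0 0 0"

```text
time_s: 2.9
tcp_pos: [0.4911, -0.1961, 0.0674]
eef_rot: [-180.0, 0.1, -171.0]
contact_force: [-1.0, 0.4, 5.9]
gripper_width: 0.0134
```

move_arm --pt "0 0 5 0 0 0 0" --pt "0 0 8 0 0 0 0" --pt "0 0 10 0 0 0 0" --pt "0 0 15 0 0 0 0" --pt "0 0 15 0 0 0 0" --pt "0 0 20 0 0 0 0" --pt "0 0 25 0 0 0 0" --pt "0 0 25 0 0 0 0" --pt "0 0 0 0 0 0 0"

```text
time_s: 3.8
tcp_pos: [0.4923, -0.1962, 0.194]
eef_rot: [-179.9, 0.3, -171.0]
contact_force: [0.1, 0.7, -1.3]
gripper_width: 0.0138
```

```bash
cat > snap.py <<'E'
import sys
from plant import *
from h import *
d={n:capture(n) for n in("scene","top")};pickle.dump(d,open(sys.argv[1]+".pkl","wb"))
np.set_printoptions(precision=4,suppress=True)
s=get_state();print({k:s[k] for k in("time_s","tcp_pos","eef_rot","contact_force","moment","gripper_width")})
E
python3 snap.py c1; python3 - <<'E'
from h import *
d=pickle.load(open("c1.pkl","rb"))
P=np.array([.491,-.196,.15])
a=proj(d["scene"],P);print(a,proj(d["top"],P))
f=d["scene"]["frame"];x,y=map(int,a);c=f[max(0,y-60):y+60,max(0,x-80):x+80]
cv2.imwrite("pics/s1.png",cv2.resize(c,None,fx=4,fy=4,interpolation=cv2.INTER_CUBIC))
E
```

```text
{'time_s': 3.9, 'tcp_pos': array([ 0.4905, -0.1957,  0.1905]), 'eef_rot': array([ 179.9798,    0.0894, -171.0714]), 'contact_force': array([-0.2573,  0.3507, -2.166 ]), 'moment': array([-0.0419,  0.0131,  0.0011]), 'gripper_width': 0.013633317486479729}
[206.28627362 176.47525635] [404.63258833 210.21337323]
```

View pics/s1.png

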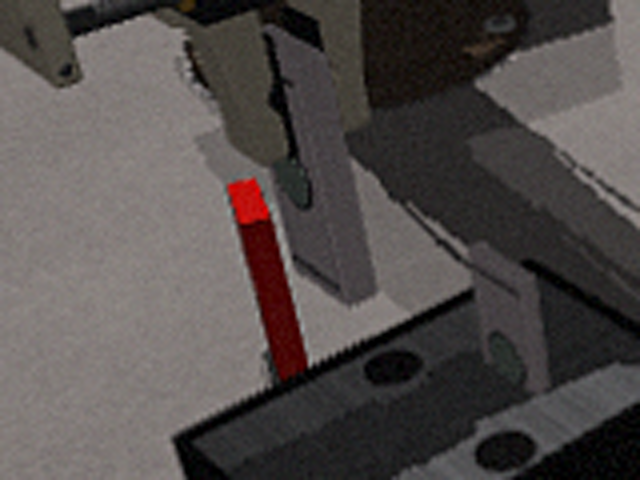

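The plate hangs straight in the fingers with the window just below the pads, and the thin plate is still seated. Now I carry it to the wide slot and tilt it.

move_arm --pt "0 0 15 0 0 0 0" --pt "-2.5 25 5 0 0 0.24 0" --pt "-2.5 25.5 0 0.6 -2.9 0.24 0" --pt "-2.5 25.5 0 0.6 -2.9 0.24 0" --pt "-2.5 25.5 0 0.6 -2.9 0.24 0" --pt "-2.5 25.5 0 0.6 -3 0.24 0" --pt "-2.5 25.5 0 0.6 -3 0.24 0" --pt "-2.5 25.5 -5 0.6 -3 0.24 0" --pt "-2.5 25.5 -10 0.6 -3 0.24 0" --pt "-2.5 25.5 -10 0.6 -3 0.24 0" --pt "-2.5 25.5 -10 0.6 -3 0.24 0" --pt "0 0 -10 0.6 -2.7 0 0" --pt "0 0 0 0 0 0 0" --pt "0 0 0 0 0 0 0"

```text
time_s: 5.3
tcp_pos: [0.478, 0.0516, 0.1836]
eef_rot: [178.3, 27.9, -168.8]
contact_force: [-0.7, -0.8, -1.9]
gripper_width: 0.0138
```

```bash
python3 snap.py c2; cat > pose.py <<'E'
from plant import *
import numpy as np,sys
from scipy.spatial.transform import Rotation as Ro
np.set_printoptions(precision=2,suppress=True)
s=get_state();R=Ro.from_euler('xyz',s["eef_rot"],degrees=True).as_matrix()
xr=np.array([.9803,.1977,0]);yr=np.array([-.1977,.9803,0]);z=np.array([0,0,1.])
B=np.array([.866*xr+.5*z,yr,.5*xr-.866*z]) # rows: cross, y, depth
m={"w":np.array([.50255,.06653,.0734]),"m":np.array([.4753,.1986,.0734])}[sys.argv[1]]
L=float(sys.argv[2]) if len(sys.argv)>2 else .061
Q=s["tcp_pos"]+L*R[:,2]
print("t",s["time_s"],"end in slot mm (cross,y,depth)",B@(Q-m)*1e3,"tool z",B@R[:,2],"tool y",B@R[:,1],"F",B@s["contact_force"],"M",B@s["moment"],"w",s["gripper_width"]*1e3)
E
python3 pose.py w; python3 - <<'E'
from h import *
d=pickle.load(open("c2.pkl","rb"))
P=np.array([.5,.066,.09]);o=[]
for n in("scene","top"):
    a=proj(d[n],P);x,y=map(int,a);print(n,x-45,y-40)
    o.append(cv2.resize(d[n]["frame"][y-40:y+35,x-45:x+45],None,fx=4.4,fy=4.4,interpolation=cv2.INTER_CUBIC))
cv2.imwrite("pics/s2.png",np.hstack(o))
E
```

```text
{'time_s': 5.4, 'tcp_pos': array([0.4781, 0.0517, 0.1837]), 'eef_rot': array([ 178.2785,   27.957 , -168.7817]), 'contact_force': array([-0.3254, -0.5566, -1.1864]), 'moment': array([-0.4828,  1.7193, -0.0354]), 'gripper_width': 0.013821159961865125}
t 5.4 end in slot mm (cross,y,depth) [ 29.68  -7.97 -48.  ] tool z [-0.04  0.03  1.  ] tool y [ 0.    1.   -0.03] F [-0.96 -0.48  0.81] M [-0.13  1.78 -0.04] w 13.821159961865126
scene 299 119
top 239 182
```

View pics/s2.png

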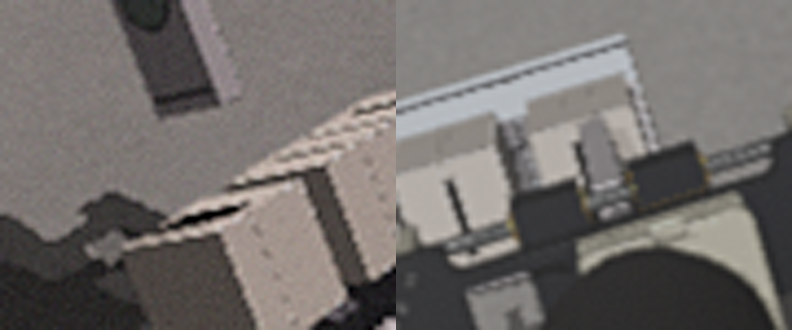

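The plate is above the wide block, left of and above the mouth. In the scene crop its lower end is near (190,105) and the mouth is at (210,215). The speed limit cut some shift and turn, so I compute the correction.

```bash
cat >> pose.py <<'E'
Rt=np.c_[-np.cross(B[2],yr)*-1, yr, B[2]] ; Rt[:,0]=np.cross(yr,B[2])
sg=np.sign(R[:,1]@yr); Rt[:,1]*=sg; Rt[:,0]*=sg
rv=(Ro.from_matrix(Rt)*Ro.from_matrix(R).inv()).as_rotvec(degrees=True)
if len(sys.argv)>3:
    t=np.array([float(v) for v in sys.argv[3].split(",")])*1e-3
    print("shift mm",(m+B.T@t-L*B[2]-s["tcp_pos"])*1e3,"turn",rv)
print("per mm: cross",B[0],"y",B[1],"depth",B[2])
E
python3 pose.py w .061 0,0,-10
```

```text
t 5.4 end in slot mm (cross,y,depth) [ 29.68  -7.97 -48.  ] tool z [-0.04  0.03  1.  ] tool y [ 0.    1.   -0.03] F [-0.96 -0.48  0.81] M [-0.13  1.78 -0.04] w 13.821159961865126
shift mm [-10.37   7.82 -48.78] turn [-1.08 -2.3  -0.65]
per mm: cross [0.85 0.17 0.5 ] y [-0.2   0.98  0.  ] depth [ 0.49  0.1  -0.87]
```

move_arm --pt "-3.5 2.6 -5 -0.36 -0.77 -0.22 0" --pt "-3.5 2.6 -10 -0.36 -0.77 -0.22 0" --pt "-3.4 2.6 -12 -0.36 -0.76 -0.21 0" --pt "0 0 -12 0 0 0 0" --pt "0 0 -9.8 0 0 0 0" --pt "0 0 0 0 0 0 0" --pt "0 0 0 0 0 0 0"

```text
time_s: 6.1
tcp_pos: [0.4886, 0.0504, 0.1658]
eef_rot: [178.2, 27.1, -168.5]
contact_force: [-0.4, 0.8, -1.2]
gripper_width: 0.0139
```

```bash
python3 snap.py c3; python3 pose.py w .061 0,0,-10; python3 - <<'E'
from h import *
d=pickle.load(open("c3.pkl","rb"))
P=np.array([.5,.066,.08]);o=[]
for n in("scene","top"):
    a=proj(d[n],P);x,y=map(int,a);print(n,x-32,y-30)
    o.append(cv2.resize(d[n]["frame"][y-30:y+30,x-32:x+32],None,fx=6.2,fy=6.2,interpolation=cv2.INTER_CUBIC))
cv2.imwrite("pics/s3.png",np.hstack(o))
E
```

```text
{'time_s': 6.2, 'tcp_pos': array([0.4887, 0.0507, 0.1664]), 'eef_rot': array([ 178.1484,   27.2091, -168.5031]), 'contact_force': array([ 0.0444, -0.0754, -1.6375]), 'moment': array([-0.4514,  1.6741, -0.0399]), 'gripper_width': 0.013946300251438415}
t 6.2 end in slot mm (cross,y,depth) [ 29.1  -10.73 -28.03] tool z [-0.05  0.03  1.  ] tool y [ 0.    1.   -0.03] F [-0.79 -0.08  1.43] M [-0.12  1.73 -0.02] w 13.946300251438416
shift mm [-20.96   8.77 -31.56] turn [-1.04 -3.06 -0.98]
per mm: cross [0.85 0.17 0.5 ] y [-0.2   0.98  0.  ] depth [ 0.49  0.1  -0.87]
scene 312 134
top 252 192
```

View pics/s3.png

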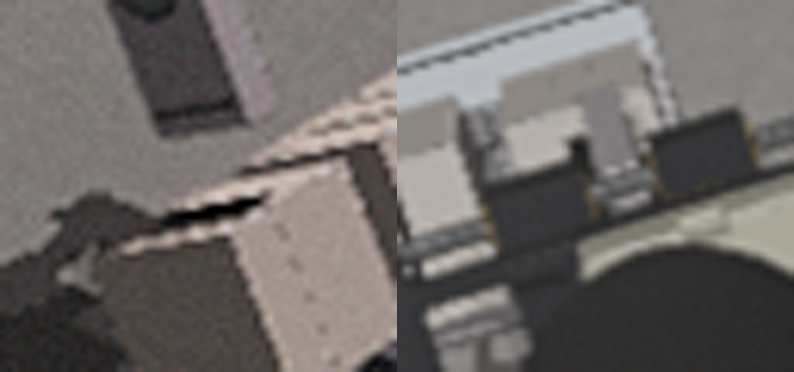

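```bash
python3 - <<'E'
from plant import *
s=get_state();print(s["joints"].round(2),s["eef_rot"])
import plant;print([n for n in dir(plant) if n[0]!='_'])
E
```

```text
[  32.64   -9.51  -58.21   27.61  -16.9  -135.48] [ 178.14838422   27.20911369 -168.50307567]
['Unreachable', 'capture', 'close_job', 'get_state']
```

Joint 3 has hit its -58.3° limit: leaning the tool 30° this close to the base is out of reach. Instead I will hold the plates about 18° turned within the fingers, so the tool leans only about 12° at the rack. To do that I stand the thick plate on free bench between case and rack, and grip it again with the tool tilted back.

```bash
cat > goto.py <<'E'
# goto.py x y z tilt yawx : shift (mm) & turn (deg) to TCP target with tool tip leaning "tilt" deg towards plate +x (heading yawx), tool y across
from plant import *
import numpy as np,sys
from scipy.spatial.transform import Rotation as Ro
np.set_printoptions(precision=2,suppress=True)
s=get_state();R=Ro.from_euler('xyz',s["eef_rot"],degrees=True)
x,y,z,t,w=map(float,sys.argv[1:6])
h=np.array([np.cos(np.radians(w)),np.sin(np.radians(w)),0]);yy=np.cross([0,0,1],h)
tz=np.sin(np.radians(t))*h-np.cos(np.radians(t))*np.array([0,0,1])
sg=np.sign(R.as_matrix()[:,1]@yy);yy=yy*sg
T=Ro.from_matrix(np.c_[np.cross(yy,tz),yy,tz])
print("t",s["time_s"],"J",s["joints"],"F",s["contact_force"],"w",s["gripper_width"]*1e3)
print("shift",(np.array([x,y,z])-s["tcp_pos"])*1e3,"turn",(T*R.inv()).as_rotvec(degrees=True))
E
python3 goto.py .55 0 .07 0 11.4
python3 - <<'E'
from h import *
d=pickle.load(open("c0.pkl","rb"))
for n,q in dict(oil=(304,136),eye=(233,138),dish=(375,107),blue=(396,168)).items():print(n,plane(d["top"],q,0).round(3))
E
```

```text
t 6.2 J [  32.64   -9.51  -58.21   27.61  -16.9  -135.48] F [ 0.04 -0.08 -1.64] w 13.946300251438416
shift [ 61.29 -50.74 -96.45] turn [-7.18 26.3  -0.53]
oil [0.732 0.004 0.   ]
eye [0.744 0.187 0.   ]
dish [ 0.792 -0.188  0.   ]
blue [ 0.623 -0.221  0.   ]
```

move_arm --pt "10 -8 15 -0.9 3.3 -0.07 0" --pt "10 -8 5 -0.9 3.3 -0.07 0" --pt "10 -8 0 -0.9 3.3 -0.07 0" --pt "10 -8 0 -0.9 3.3 -0.07 0" --pt "10 -8 0 -0.9 3.3 -0.07 0" --pt "11 -10.7 0 -0.9 3.3 -0.07 0" --pt "0 0 0 -0.9 3.3 -0.07 0" --pt "0 0 -10 -0.9 3.2 -0.04 0" --pt "0 0 0 0 0 0 0" --pt "0 0 0 0 0 0 0"

```text
time_s: 7.2
tcp_pos: [0.5497, -0.0001, 0.1755]
eef_rot: [-179.9, 0.2, -168.6]
contact_force: [-0.1, 0.4, -1.4]
gripper_width: 0.0134
```

```bash
python3 goto.py .55 0 .065 0 11.4
```

```text
t 7.2 J [ 20.5   10.97 -19.67   0.14 -59.17 -99.19] F [-0.09  0.35 -1.44] w 13.389533757066166
shift [   0.29    0.09 -110.55] turn [0.05 0.22 0.01]
```

move_arm --pt "0 0 -25 0 0.2 0 0" --pt "0 0 -30 0 0 0 0" --pt "0 0 -30 0 0 0 0" --pt "0 0 -15 0 0 0 0" --pt "0 0 -8 0 0 0 0" --pt "0 0 -2 0 0 0 0" --pt "0 0 -1.5 0 0 0 0" --pt "0 0 -1 0 0 0 0" --pt "0 0 0 0 0 0 0"

```text
time_s: 8.1
tcp_pos: [0.5501, -0.0, 0.0642]
eef_rot: [-180.0, 0.1, -168.6]
contact_force: [0.5, 0.0, -1.0]
gripper_width: 0.014
```

move_arm --pt "0 0 -1 0 0 0 0" --pt "0 0 -1 0 0 0 0" --pt "0 0 -1 0 0 0 0" --pt "0 0 -0.5 0 0 0 0" --pt "0 0 0 0 0 0 0"

```text
time_s: 8.6
tcp_pos: [0.55, -0.0002, 0.0614]
eef_rot: [-179.9, 0.0, -168.6]
contact_force: [-4.4, 1.4, 13.7]
gripper_width: 0.014
```

move_arm --pt "0 0 0 0 0 0 24" --pt "0 0 0 0 0 0 24" --pt "0 0 0 0 0 0 24" --pt "-1.2 -0.2 0.2 -0.7 3.5 0 24" --pt "-1.2 -0.3 0.2 -0.7 3.5 0 24" --pt "-1.2 -0.2 0.2 -0.7 3.5 0 24" --pt "-1.1 -0.3 0.2 -0.7 3.6 0 24" --pt "-1.1 -0.2 0.1 -0.76 3.55 0 24" --pt "0 0 0 0 0 0 24" --pt "0 0 0 0 0 0 0" --pt "0 0 0 0 0 0 0" --pt "0 0 0 0 0 0 0" --pt "0 0 0 0 0 0 0" --squeeze 55

```text
time_s: 9.9
tcp_pos: [0.5436, -0.0014, 0.0612]
eef_rot: [-180.0, -18.0, -168.6]
contact_force: [0.3, -0.1, -1.2]
gripper_width: 0.0138
```

```bash
python3 snap.py c4; python3 goto.py .5442 -.0012 .0623 -18 11.4
```

```text
{'time_s': 10.0, 'tcp_pos': array([ 0.5438, -0.0014,  0.0611]), 'eef_rot': array([-179.9462,  -17.9652, -168.6144]), 'contact_force': array([-0.3442,  0.4203, -0.376 ]), 'moment': array([ 0.2974, -1.1605,  0.0354]), 'gripper_width': 0.013842039104101388}
t 10.0 J [ 18.83  28.14 -12.57  -2.43 -67.14 -96.14] F [-0.34  0.42 -0.38] w 13.842039104101387
shift [0.44 0.2  1.17] turn [ 0.04  0.04 -0.  ]
```

```bash
cat > pose.py <<'E'
# pose.py slot G(mm grasp point to plate end) phi cross,y,depth(mm)
from plant import *
import numpy as np,sys
from scipy.spatial.transform import Rotation as Ro
np.set_printoptions(precision=2,suppress=True)
s=get_state();Rr=Ro.from_euler('xyz',s["eef_rot"],degrees=True);R=Rr.as_matrix()
z=np.array([0,0,1.]);w=np.radians(11.4);xr=np.array([np.cos(w),np.sin(w),0]);yr=np.cross(z,xr)
B=np.array([.866*xr+.5*z,yr,.5*xr-.866*z])
m={"w":np.array([.50255,.06653,.0734]),"m":np.array([.4753,.1986,.0734])}[sys.argv[1]]
G,phi=float(sys.argv[2])*1e-3,np.radians(float(sys.argv[3]))
sg=np.sign(R[:,1]@yr)
def pd(R): return np.cos(phi)*R[:,2]-np.sin(phi)*np.cross(sg*R[:,1],R[:,2])
d=pd(R);Q=s["tcp_pos"]-.019*R[:,2]+G*d
t=np.radians(30)-phi;tz=np.sin(t)*xr-np.cos(t)*z;ty=sg*yr
T=np.c_[np.cross(ty,tz),ty,tz]
print("t",s["time_s"],"end(cross,y,depth)",B@(Q-m)*1e3,"plate axis",B@d,"F",B@s["contact_force"],"M",B@s["moment"],"w",s["gripper_width"]*1e3,"J",s["joints"])
if len(sys.argv)>4:
    g=np.array([float(v) for v in sys.argv[4].split(",")])*1e-3
    print("shift",(m+B.T@g-G*B[2]+.019*tz-s["tcp_pos"])*1e3,"turn",(Ro.from_matrix(T)*Rr.inv()).as_rotvec(degrees=True))
E
python3 pose.py w 79.2 18 0,0,-14
```

```text
t 10.0 end(cross,y,depth) [ -8.22 -74.79  80.  ] plate axis [-0.5  -0.    0.87] F [-0.41  0.48  0.2 ] M [ 0.07 -1.2   0.  ] w 13.842039104101387 J [ 18.83  28.14 -12.57  -2.43 -67.14 -96.14]
shift [-83.02  59.5   74.4 ] turn [  5.97 -29.36   0.01]
```

move_arm --pt "0 0 25 0 0 0 0" --pt "0 0 30 0 0 0 0" --pt "0 0 30 0 0 0 0" --pt "-8 2 25 0.7 -3.6 0 0" --pt "-12 8 10 0.75 -3.7 0 0" --pt "-12 8 0 0.75 -3.7 0 0" --pt "-12 8 0 0.75 -3.7 0 0" --pt "-12 8 0 0.75 -3.7 0 0" --pt "-12 8 0 0.75 -3.7 0 0" --pt "-15 8 0 0.75 -3.7 0 0" --pt "0 9.5 -10 0.77 -3.6 0 0" --pt "0 0 -10 0 0 0 0" --pt "0 0 -10 0 0 0 0" --pt "0 0 0 0 0 0 0" --pt "0 0 0 0 0 0 0"

```text
time_s: 11.5
tcp_pos: [0.4615, 0.058, 0.1506]
eef_rot: [-179.9, 11.9, -168.7]
contact_force: [0.1, 0.8, 0.1]
gripper_width: 0.0136
```

```bash
python3 snap.py c5; python3 pose.py w 79.2 18 0,0,-14; python3 - <<'E'
from h import *
d=pickle.load(open("c5.pkl","rb"))
P=np.array([.49,.066,.085]);o=[]
for n in("scene","top"):
    a=proj(d[n],P);x,y=map(int,a);print(n,x-32,y-35)
    o.append(cv2.resize(d[n]["frame"][y-35:y+30,x-32:x+32],None,fx=6.2,fy=6.2,interpolation=cv2.INTER_CUBIC))
cv2.imwrite("pics/s5.png",np.hstack(o))
E
```

```text
{'time_s': 11.6, 'tcp_pos': array([0.4616, 0.0581, 0.1509]), 'eef_rot': array([-179.974 ,   11.959 , -168.6682]), 'contact_force': array([ 0.84  ,  0.1372, -1.504 ]), 'moment': array([-0.1376,  0.7734, -0.0008]), 'gripper_width': 0.013767665776153683}
t 11.6 end(cross,y,depth) [  8.41  -0.24 -26.86] plate axis [-0. -0.  1.] F [-0.02 -0.03  1.73] M [0.02 0.79 0.01] w 13.767665776153683 J [  35.75   -3.24  -43.35    7.82  -39.25 -120.02]
shift [ -0.9   -0.01 -15.37] turn [ 0.03 -0.04  0.07]
scene 309 124
top 252 191
```

View pics/s5.png

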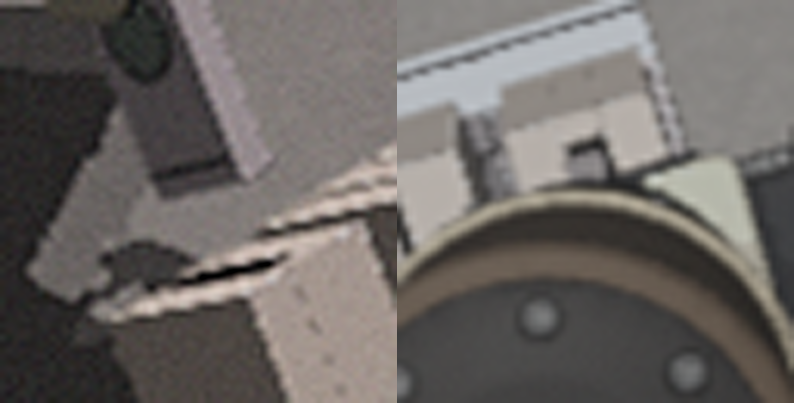

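The plate now leans with the slot, in line with it and about 27 mm short, and joint 3 has margin. I move closer and then feel my way down.

move_arm --pt "1 0.3 -6 0 0 0.07 0" --pt "1 0.3 -6 0 0 0 0" --pt "1 0.3 -6 0 0 0 0" --pt "1 0.2 -5 0 0 0 0" --pt "0.98 0.2 -1.73 0 0 0 0" --pt "0.49 0.1 -0.87 0 0 0 0" --pt "0.49 0.1 -0.87 0 0 0 0" --pt "0.49 0.1 -0.87 0 0 0 0" --pt "0.49 0.1 -0.87 0 0 0 0" --pt "0 0 0 0 0 0 0"

```text
time_s: 12.6
tcp_pos: [0.4679, 0.0598, 0.1226]
eef_rot: [-180.0, 12.0, -168.6]
contact_force: [0.7, -0.1, -1.2]
gripper_width: 0.0136
```

```bash
python3 pose.py w 79.2 18 0.5,0,2
```

```text
t 12.6 end(cross,y,depth) [-0.08  0.32  0.84] plate axis [0. 0. 1.] F [-0.08 -0.26  1.37] M [0.02 0.78 0.02] w 13.614145173755032 J [  35.29   -0.3   -45.37    8.6   -34.23 -120.51]
shift [ 1.12 -0.08 -0.72] turn [ 0.    0.   -0.04]
```

move_arm --pt "0.9 0.2 -0.7 0 0 0 0" --pt "0.49 0.1 -0.87 0 0 0 0" --pt "0.49 0.1 -0.87 0 0 0 0" --pt "0.49 0.1 -0.87 0 0 0 0" --pt "0 0 0 0 0 0 0"

```text
time_s: 13.1
tcp_pos: [0.47, 0.06, 0.119]
eef_rot: [-180.0, 12.0, -168.6]
contact_force: [2.0, -4.7, -2.7]
gripper_width: 0.0137
```

```bash
python3 pose.py w 79.2 18 0.5,0,2
```

```text
t 13.1 end(cross,y,depth) [-0.11 -0.    5.06] plate axis [-0. -0.  1.] F [-0.49 -5.01  2.81] M [-1.6   0.53 -0.45] w 13.72209850582066 J [  35.1     0.27  -45.43    8.69  -33.64 -120.46]
shift [-1.02 -0.21  2.93] turn [ 0.04 -0.04 -0.02]
```

move_arm --pt "0.1 -0.5 0 0 0 0 0" --pt "0.49 0.1 -0.87 0 0 0 0" --pt "0.49 0.1 -0.87 0 0 0 0" --pt "0.49 0.1 -0.87 0 0 0 0" --pt "0.49 0.1 -0.87 0 0 0 0" --pt "0.49 0.1 -0.87 0 0 0 0" --pt "0 0 0 0 0 0 0"

```text
time_s: 13.8
tcp_pos: [0.4728, 0.0604, 0.1148]
eef_rot: [-180.0, 12.0, -168.6]
contact_force: [0.7, -0.4, -1.8]
gripper_width: 0.0138
```

```bash
python3 pose.py w 79.2 18 0.5,0,2
```

```text
t 13.8 end(cross,y,depth) [ 0.28 -0.11 10.09] plate axis [-0.  0.  1.] F [-0.32 -0.5   1.86] M [-0.63  0.71 -0.17] w 13.840823752839645 J [  34.88    0.92  -45.51    8.77  -32.85 -120.36]
shift [-3.81 -0.63  7.11] turn [ 0.   -0.01 -0.04]
```

move_arm --pt "0.69 0.15 -1.3 0 0 0 0" --pt "0.69 0.15 -1.3 0 0 0 0" --pt "0.69 0.15 -1.3 0 0 0 0" --pt "0.69 0.15 -1.3 0 0 0 0" --pt "0.69 0.15 -1.3 0 0 0 0" --pt "0.69 0.15 -1.3 0 0 0 0" --pt "0.69 0.15 -1.3 0 0 0 0" --pt "0.69 0.15 -1.3 0 0 0 0" --pt "0 0 0 0 0 0 0"

```text
time_s: 14.7
tcp_pos: [0.4783, 0.0615, 0.1044]
eef_rot: [-180.0, 12.0, -168.6]
contact_force: [0.4, -1.3, -2.1]
gripper_width: 0.0135
```

```bash
python3 pose.py w 79.2 18 0.5,0,2
```

```text
t 14.7 end(cross,y,depth) [-0.1  -0.12 21.94] plate axis [-0.  0.  1.] F [-0.92 -1.34  1.88] M [-0.53  0.72 -0.19] w 13.52892034535333 J [  34.49    2.43  -45.82    9.1   -31.02 -120.42]
shift [-9.31 -1.74 17.56] turn [ 0.01 -0.01 -0.04]
```

Going in freely. I continue to 45 mm, then approach the floor slowly.

move_arm --pt "0.98 0.2 -1.73 0 0 0 0" --pt "0.98 0.2 -1.73 0 0 0 0" --pt "0.98 0.2 -1.73 0 0 0 0" --pt "0.98 0.2 -1.73 0 0 0 0" --pt "0.98 0.2 -1.73 0 0 0 0" --pt "0.98 0.2 -1.73 0 0 0 0" --pt "0.98 0.2 -1.73 0 0 0 0" --pt "0.98 0.2 -1.73 0 0 0 0" --pt "0.98 0.2 -1.73 0 0 0 0" --pt "0.98 0.2 -1.73 0 0 0 0" --pt "0.98 0.2 -1.73 0 0 0 0" --pt "0 0 0 0 0 0 0"

```text
time_s: 15.9
tcp_pos: [0.489, 0.0636, 0.0852]
eef_rot: [-180.0, 12.0, -168.6]
contact_force: [-0.6, -0.5, -4.2]
gripper_width: 0.0134
```

```bash
python3 pose.py w 79.2 18 0.5,0,2
```

```text
t 15.9 end(cross,y,depth) [-0.23 -0.15 44.  ] plate axis [-0.  0.  1.] F [-2.68 -0.36  3.31] M [-0.28  1.52 -0.06] w 13.426121450659178 J [  33.76    5.3   -46.25    9.79  -27.7  -120.57]
shift [-20.02  -3.87  36.72] turn [ 0.02 -0.03 -0.03]
```

move_arm --pt "0.49 0.1 -0.87 0 0 0 0" --pt "0.49 0.1 -0.87 0 0 0 0" --pt "0.49 0.1 -0.87 0 0 0 0" --pt "0.49 0.1 -0.87 0 0 0 0" --pt "0.49 0.1 -0.87 0 0 0 0" --pt "0.25 0.05 -0.43 0 0 0 0" --pt "0 0 0 0 0 0 0"

```text
time_s: 16.6
tcp_pos: [0.4917, 0.0642, 0.0806]
eef_rot: [-180.0, 12.0, -168.6]
contact_force: [-2.0, -1.2, -3.9]
gripper_width: 0.0138
```

```bash
python3 pose.py w 79.2 18 0.5,0,2
```

```text
t 16.6 end(cross,y,depth) [-0.16 -0.13 49.35] plate axis [-0.  0.  1.] F [-3.88 -0.81  2.3 ] M [-0.69  1.55 -0.23] w 13.841123360408506 J [  33.59    6.    -46.34    9.99  -26.89 -120.64]
shift [-22.69  -4.43  41.32] turn [ 0.01 -0.01 -0.03]
```

move_arm --pt "0.25 0.05 -0.43 0 0 0 0" --pt "0.25 0.05 -0.43 0 0 0 0" --pt "0.25 0.05 -0.43 0 0 0 0" --pt "0.25 0.05 -0.43 0 0 0 0" --pt "0 0 0 0 0 0 0"

```text
time_s: 17.1
tcp_pos: [0.4926, 0.0644, 0.0791]
eef_rot: [-180.0, 12.0, -168.6]
contact_force: [-3.6, -2.1, 1.1]
gripper_width: 0.014
```

```bash
python3 pose.py w 79.2 18 0.5,0,2
```

```text
t 17.1 end(cross,y,depth) [-0.08 -0.12 51.14] plate axis [-0.  0.  1.] F [-2.9  -1.35 -2.89] M [-0.49  2.23 -0.2 ] w 13.968249003738963 J [  33.53    6.23  -46.37   10.06  -26.62 -120.67]
shift [-23.63  -4.62  42.84] turn [ 0.01 -0.01 -0.04]
```

Resistance is building, so the floor is near at about 51 mm.

move_arm --pt "0.25 0.05 -0.43 0 0 0 0" --pt "0.25 0.05 -0.43 0 0 0 0" --pt "0.25 0.05 -0.43 0 0 0 0" --pt "0 0 0 0 0 0 0"

```text
time_s: 17.5
tcp_pos: [0.4928, 0.0643, 0.079]
eef_rot: [-180.0, 12.0, -168.6]
contact_force: [-21.6, -1.1, 26.3]
gripper_width: 0.0136
```

```bash
python3 pose.py w 79.2 18 0.5,0,2
```

```text
t 17.5 end(cross,y,depth) [-0.   -0.27 51.3 ] plate axis [0. 0. 1.] F [ -5.35   3.15 -33.45] M [1.34 6.11 0.38] w 13.581819304255164 J [  33.51    6.25  -46.39   10.09  -26.58 -120.68]
shift [-23.79  -4.52  42.95] turn [ 0.02  0.01 -0.03]
```

The plate is seated, with 33 N axial at the floor. I release it, withdraw and photograph it.

move_arm --pt "0 0 0 0 0 0 30" --pt "0 0 0 0 0 0 30" --pt "0 0 0 0 0 0 30" --pt "-2 -0.4 10 0 0 0 35" --pt "-5 -1 25 0 0 0 40" --pt "-5 -1 25 0 0 0 40" --pt "-5 -1 25 0 0 0 40" --pt "0 -15 20 -0.6 3 -0.2 40" --pt "0 -25 10 -0.6 3 -0.2 40" --pt "0 -25 0 -0.6 3 -0.2 40" --pt "0 -25 0 -0.6 3 -0.2 40" --pt "0 -25 0 -0.6 3 -0.2 40" --pt "0 -25 0 -0.6 3 -0.2 40" --pt "0 -25 0 -0.6 3 -0.2 40" --pt "0 -20 0 -0.6 3 -0.2 40" --pt "0 0 0 -0.6 3 -0.2 40" --pt "0 0 0 -0.5 2.5 -0.2 40" --pt "0 0 0 0 0 0 40"

```text
time_s: 19.3
tcp_pos: [0.4774, -0.1239, 0.1914]
eef_rot: [-179.5, -18.2, -170.7]
contact_force: [-0.1, -0.3, -0.3]
gripper_width: 0.0352
```

```bash
python3 snap.py c6; python3 goto.py .473 -.1222 .0679 -18 9; python3 - <<'E'
from h import *
d=pickle.load(open("c6.pkl","rb"))
P=np.array([.48,.1,.085]);o=[]
for n in("scene","top"):
    a=proj(d[n],P);x,y=map(int,a);print(n,x-64,y-50)
    o.append(cv2.resize(d[n]["frame"][y-50:y+50,max(0,x-64):x+64],None,fx=3.1,fy=3.1,interpolation=cv2.INTER_CUBIC))
cv2.imwrite("pics/s6.png",np.hstack(o))
E
```

```text
{'time_s': 19.4, 'tcp_pos': array([ 0.4768, -0.1237,  0.1921]), 'eef_rot': array([-179.5379,  -18.0549, -170.6229]), 'contact_force': array([-0.393 , -0.4404,  1.3983]), 'moment': array([ 0.2271, -1.065 , -0.0181]), 'gripper_width': 0.034738901564515805}
t 19.4 J [  8.89  15.85 -13.58   0.63 -78.62 -89.66] F [-0.39 -0.44  1.4 ] w 34.73890156451581
shift [  -3.81    1.48 -124.23] turn [ 0.44  0.02 -0.52]
scene 287 102
top 206 182
```

View pics/s6.png

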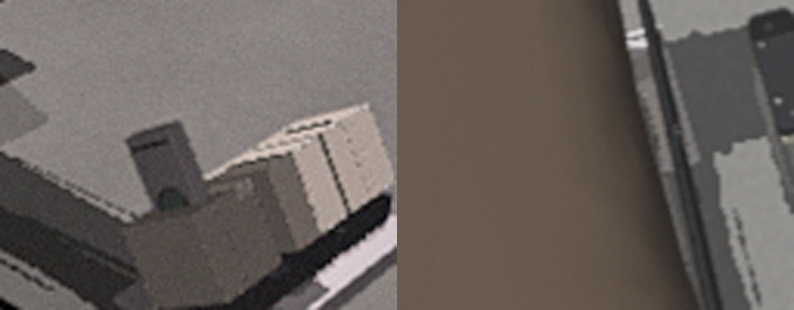

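The scene crop shows the thick plate in the wide slot, leaning, with its window half out at (172,198), which is the half-depth expected. The top view is blocked by the arm. Now the thin plate.

move_arm --pt "-2 0.7 -20 0.2 0 -0.25 40" --pt "-1.8 0.8 -28 0.2 0 -0.25 40" --pt "0 0 -28 0 0 0 40" --pt "0 0 -25 0 0 0 40" --pt "0 0 -15 0 0 0 40" --pt "0 0 -8.2 0 0 0 40" --pt "0 0 0 0 0 0 40" --pt "0 0 0 0 0 0 0" --pt "0 0 0 0 0 0 0" --pt "0 0 0 0 0 0 0" --pt "0 0 0 0 0 0 0" --pt "0 0 0 0 0 0 0" --pt "0 0 0 0 0 0 0" --squeeze 55

```text
time_s: 20.7
tcp_pos: [0.473, -0.1224, 0.0691]
eef_rot: [-179.9, -18.0, -171.0]
contact_force: [-0.2, 1.1, 5.3]
gripper_width: 0.0076
```

```bash
python3 goto.py .473 -.1222 .0679 -18 9;python3 -c "
from plant import *
s=get_state();print(s['tcp_pos'],s['eef_rot'])"
```

```text
t 20.7 J [  8.74  22.92 -21.53   0.17 -63.53 -89.82] F [-0.17  1.12  5.28] w 7.64221819519838
shift [-0.05  0.15 -1.17] turn [ 0.06  0.03 -0.02]
[ 0.47304522 -0.12235313  0.06906788] [-179.93183722  -17.97996128 -170.99624451]
```

move_arm --pt "0 0 5 0 0 0 0" --pt "0 0 8 0 0 0 0" --pt "0 0 10 0 0 0 0" --pt "0 0 15 0 0 0 0" --pt "0 0 20 0 0 0 0" --pt "0 0 22 0 0 0 0" --pt "0 0 25 0 0 0 0" --pt "0 0 20 0 0 0 0" --pt "0 0 0 0 0 0 0"

```text
time_s: 21.6
tcp_pos: [0.4743, -0.1224, 0.1972]
eef_rot: [-179.9, -17.7, -171.0]
contact_force: [-0.3, -0.5, -1.1]
gripper_width: 0.0076
```

```bash
python3 snap.py c7; python3 pose.py m 81.2 18 0,0,-25; python3 - <<'E'
from h import *
d=pickle.load(open("c7.pkl","rb"))
P=np.array([.478,-.121,.14]);n="scene"
x,y=map(int,proj(d[n],P));print(n,x-45,y-40)
cv2.imwrite("pics/s7.png",cv2.resize(d[n]["frame"][y-40:y+40,x-45:x+45],None,fx=5,fy=5,interpolation=cv2.INTER_CUBIC))
E
```

```text
{'time_s': 21.7, 'tcp_pos': array([ 0.4727, -0.1222,  0.1943]), 'eef_rot': array([-179.9614,  -17.9296, -171.0042]), 'contact_force': array([-0.4123, -0.7155, -0.9538]), 'moment': array([ 0.1871, -1.0938,  0.0444]), 'gripper_width': 0.007857054302354073}
t 21.7 end(cross,y,depth) [ -23.05 -314.22  -80.03] plate axis [-0.5  -0.    0.87] F [-0.95 -0.62  0.55] M [-0.01 -1.11 -0.05] w 7.857054302354073 J [  8.74  15.39 -13.67   0.12 -78.87 -89.78]
shift [-45.61 311.06 -47.52] turn [  5.34 -29.45   2.35]
scene 202 123
```

View pics/s7.png

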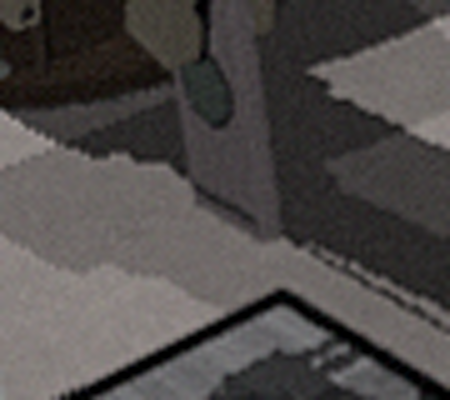

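The thin plate is out and straight in the fingers, lower corner at about (270,238) in the crop. I carry it high over the seated thick plate to the mid slot.

move_arm --pt "0 0 15 0 0 0 0" --pt "-2 15 12 0 0 0 0" --pt "-3 22 3 0.5 -2.4 0.2 0" --pt "-3 23 0 0.5 -2.4 0.2 0" --pt "-3 23 0 0.45 -2.5 0.2 0" --pt "-3 23 0 0.45 -2.5 0.2 0" --pt "-3 23 0 0.45 -2.5 0.2 0" --pt "-3 23 0 0.45 -2.5 0.2 0" --pt "-3 23 0 0.45 -2.5 0.2 0" --pt "-4 23 0 0.45 -2.5 0.2 0" --pt "-4 23 0 0.45 -2.5 0.2 0" --pt "-4 23 0 0.45 -2.5 0.2 0" --pt "-4 23 0 0.45 -2.5 0.2 0" --pt "-4 23 0 0.45 -2.5 0.15 0" --pt "-2.6 22 -10 0 0 0 0" --pt "0 0 -20 0 0 0 0" --pt "0 0 -20 0 0 0 0" --pt "0 0 0 0 0 0 0" --pt "0 0 0 0 0 0 0"

```text
time_s: 23.6
tcp_pos: [0.4268, 0.1897, 0.1736]
eef_rot: [180.0, 12.2, -168.5]
contact_force: [0.5, -0.7, -0.4]
gripper_width: 0.0073
```

```bash
python3 snap.py c8; python3 pose.py m 81.2 18 0,0,-12; python3 - <<'E'
from h import *
d=pickle.load(open("c8.pkl","rb"))
P=np.array([.47,.197,.085]);o=[]
for n in("scene","top"):
    a=proj(d[n],P);x,y=map(int,a);print(n,x-32,y-35)
    o.append(cv2.resize(d[n]["frame"][y-35:y+30,x-32:x+32],None,fx=6.2,fy=6.2,interpolation=cv2.INTER_CUBIC))
cv2.imwrite("pics/s8.png",np.hstack(o))
E
```

```text
{'time_s': 23.7, 'tcp_pos': array([0.4274, 0.1902, 0.1746]), 'eef_rot': array([ 179.9046,   12.3334, -168.5684]), 'contact_force': array([-0.1017, -0.3271, -1.1969]), 'moment': array([-0.1267,  0.718 , -0.0448]), 'gripper_width': 0.007457554609351912}
t 23.7 end(cross,y,depth) [ 14.73   1.33 -48.8 ] plate axis [0.01 0.   1.  ] F [-0.74 -0.3   0.95] M [-0.01  0.73  0.05] w 7.457554609351912 J [  55.26   -4.62  -42.83   12.32  -43.43 -142.16]
shift [  6.07  -0.01 -39.03] turn [-0.16  0.31 -0.05]
scene 351 101
top 195 206
```

View pics/s8.png

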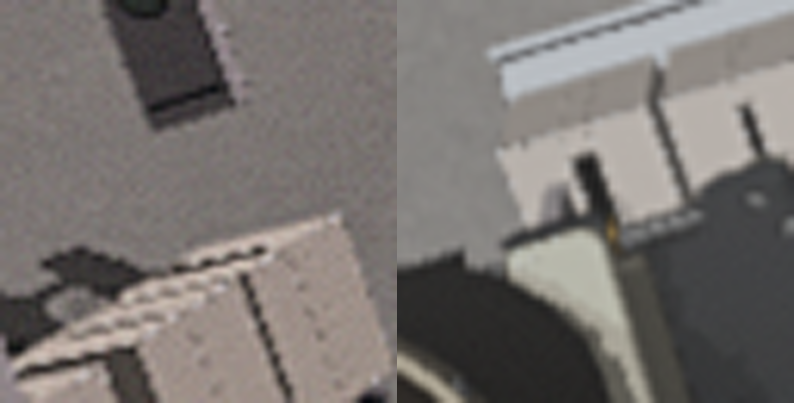

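The thin plate is above the mid slot. I correct and approach, aiming 0.3 mm towards -y as the wide slot showed.

move_arm --pt "1.5 -0.1 -8 0 0.1 0 0" --pt "1.5 -0.1 -10 -0.16 0.2 -0.05 0" --pt "1.5 -0.1 -10 0 0 0 0" --pt "1.5 0 -8 0 0 0 0" --pt "1 0 -3 0 0 0 0" --pt "0.98 0.2 -1.73 0 0 0 0" --pt "0.98 0.2 -1.73 0 0 0 0" --pt "0.98 0.2 -1.73 0 0 0 0" --pt "0 0 0 0 0 0 0"

```text
time_s: 24.6
tcp_pos: [0.4371, 0.1901, 0.1293]
eef_rot: [-180.0, 12.0, -168.6]
contact_force: [0.2, 0.4, 0.0]
gripper_width: 0.0076
```

```bash
python3 pose.py m 81.2 18 0.3,-0.3,-3
```

```text
t 24.6 end(cross,y,depth) [-0.06 -0.85 -4.86] plate axis [-0. -0.  1.] F [0.27 0.33 0.13] M [-0.01  0.79 -0.04] w 7.598122189590941 J [  53.61   -0.08  -45.98   13.75  -36.   -142.78]
shift [ 1.08  0.74 -1.46] turn [ 0.05 -0.03 -0.  ]
```

move_arm --pt "1 0.7 -1.5 0 0 0 0" --pt "0.49 0.1 -0.87 0 0 0 0" --pt "0.49 0.1 -0.87 0 0 0 0" --pt "0.49 0.1 -0.87 0 0 0 0" --pt "0.49 0.1 -0.87 0 0 0 0" --pt "0.49 0.1 -0.87 0 0 0 0" --pt "0 0 0 0 0 0 0"

```text
time_s: 25.3
tcp_pos: [0.4405, 0.1912, 0.1233]
eef_rot: [-179.9, 11.9, -168.6]
contact_force: [-0.8, -0.0, -0.8]
gripper_width: 0.008
```

```bash
python3 pose.py m 81.2 18 0.3,-0.3,2
```

```text
t 25.3 end(cross,y,depth) [-0.06 -0.47  2.08] plate axis [-0. -0.  1.] F [-1.1   0.15  0.26] M [-0.03  0.83 -0.06] w 8.025797027329011 J [  53.25    0.79  -46.17   14.02  -34.93 -142.79]
shift [0.19 0.16 0.21] turn [ 0.06 -0.05  0.  ]
```

move_arm --pt "0.49 0.1 -0.87 0 0 0 0" --pt "0.49 0.1 -0.87 0 0 0 0" --pt "0.49 0.1 -0.87 0 0 0 0" --pt "0 0 0 0 0 0 0"

```text
time_s: 25.7
tcp_pos: [0.442, 0.1915, 0.1207]
eef_rot: [-179.9, 11.9, -168.6]
contact_force: [1.3, 0.5, -1.5]
gripper_width: 0.0078
```

```bash
python3 pose.py m 81.2 18 0.3,-0.3,2
```

```text
t 25.7 end(cross,y,depth) [-0.06 -0.44  5.09] plate axis [-0. -0.  1.] F [0.41 0.22 2.  ] M [ 0.    0.79 -0.06] w 7.798256095198013 J [  53.07    1.17  -46.26   14.15  -34.45 -142.78]
shift [-1.29 -0.17  2.82] turn [ 0.07 -0.05 -0.  ]
```

move_arm --pt "0.49 0.1 -0.87 0 0 0 0" --pt "0.49 0.1 -0.87 0 0 0 0" --pt "0.49 0.1 -0.87 0 0 0 0" --pt "0.49 0.1 -0.87 0 0 0 0" --pt "0.49 0.1 -0.87 0 0 0 0" --pt "0.49 0.1 -0.87 0 0 0 0" --pt "0 0 0 0 0 0 0"

```text
time_s: 26.4
tcp_pos: [0.4449, 0.192, 0.1155]
eef_rot: [-179.9, 11.9, -168.6]
contact_force: [-0.2, -0.3, 0.2]
gripper_width: 0.008
```

```bash
python3 pose.py m 81.2 18 0.3,-0.3,2
```

```text
t 26.4 end(cross,y,depth) [-0.08 -0.46 11.11] plate axis [-0. -0.  1.] F [-0.15 -0.24 -0.29] M [-0.06  0.7  -0.04] w 8.019902728726326 J [  52.72    1.91  -46.44   14.41  -33.5  -142.79]
shift [-4.22 -0.73  8.04] turn [ 0.07 -0.05  0.  ]
```

move_arm --pt "0.74 0.15 -1.3 0 0 0 0" --pt "0.74 0.15 -1.3 0 0 0 0" --pt "0.74 0.15 -1.3 0 0 0 0" --pt "0.74 0.15 -1.3 0 0 0 0" --pt "0.74 0.15 -1.3 0 0 0 0" --pt "0.74 0.15 -1.3 0 0 0 0" --pt "0.74 0.15 -1.3 0 0 0 0" --pt "0.74 0.15 -1.3 0 0 0 0" --pt "0 0 0 0 0 0 0"

```text
time_s: 27.3
tcp_pos: [0.4508, 0.1932, 0.1051]
eef_rot: [-179.9, 11.9, -168.6]
contact_force: [0.2, -0.1, -1.4]
gripper_width: 0.008
```

```bash
python3 pose.py m 81.2 18 0.3,-0.3,2
```

```text
t 27.3 end(cross,y,depth) [-0.07 -0.48 23.19] plate axis [-0. -0.  1.] F [-0.58 -0.09  1.3 ] M [-0.07  0.72  0.04] w 7.96568788218906 J [  52.03    3.41  -46.79   14.98  -31.6  -142.84]
shift [-10.16  -1.92  18.5 ] turn [ 0.07 -0.05  0.  ]
```

move_arm --pt "0.98 0.2 -1.73 0 0 0 0" --pt "0.98 0.2 -1.73 0 0 0 0" --pt "0.98 0.2 -1.73 0 0 0 0" --pt "0.98 0.2 -1.73 0 0 0 0" --pt "0.98 0.2 -1.73 0 0 0 0" --pt "0.98 0.2 -1.73 0 0 0 0" --pt "0.98 0.2 -1.73 0 0 0 0" --pt "0.98 0.2 -1.73 0 0 0 0" --pt "0.98 0.2 -1.73 0 0 0 0" --pt "0.98 0.2 -1.73 0 0 0 0" --pt "0 0 0 0 0 0 0"

```text
time_s: 28.4
tcp_pos: [0.4606, 0.1952, 0.0876]
eef_rot: [-179.9, 11.9, -168.6]
contact_force: [-1.5, -0.6, -3.2]
gripper_width: 0.0082
```

```bash
python3 pose.py m 81.2 18 0.3,-0.3,2
```

```text
t 28.4 end(cross,y,depth) [-0.13 -0.44 43.28] plate axis [-0. -0.  1.] F [-2.99 -0.33  2.01] M [0.02 1.47 0.04] w 8.159043374211548 J [  50.89    5.92  -47.35   16.11  -28.46 -143.12]
shift [-19.95  -3.93  35.92] turn [ 0.07 -0.06  0.01]
```

The leaf is now pressing (-3 N across), the same as in the wide slot. On to the floor.

move_arm --pt "0.49 0.1 -0.87 0 0 0 0" --pt "0.49 0.1 -0.87 0 0 0 0" --pt "0.49 0.1 -0.87 0 0 0 0" --pt "0.49 0.1 -0.87 0 0 0 0" --pt "0.49 0.1 -0.87 0 0 0 0" --pt "0.49 0.1 -0.87 0 0 0 0" --pt "0.25 0.05 -0.43 0 0 0 0" --pt "0.25 0.05 -0.43 0 0 0 0" --pt "0.25 0.05 -0.43 0 0 0 0" --pt "0 0 0 0 0 0 0"

```text
time_s: 29.4
tcp_pos: [0.4643, 0.1961, 0.0814]
eef_rot: [-180.0, 12.0, -168.6]
contact_force: [-2.2, -1.0, -1.3]
gripper_width: 0.0078
```

```bash
python3 pose.py m 81.2 18 0.3,-0.3,2
```

```text
t 29.4 end(cross,y,depth) [ 0.08 -0.34 50.55] plate axis [-0. -0.  1.] F [-2.72 -0.5  -0.02] M [-0.03  1.64  0.  ] w 7.779831526787423 J [  50.48    6.83  -47.54   16.6   -27.31 -143.29]
shift [-23.65  -4.77  42.12] turn [ 0.05 -0.04 -0.  ]
```

move_arm --pt "0.25 0.05 -0.43 0 0 0 0" --pt "0.25 0.05 -0.43 0 0 0 0" --pt "0.25 0.05 -0.43 0 0 0 0" --pt "0.25 0.05 -0.43 0 0 0 0" --pt "0 0 0 0 0 0 0"

```text
time_s: 29.9
tcp_pos: [0.4647, 0.196, 0.0812]
eef_rot: [-180.0, 12.0, -168.6]
contact_force: [-26.3, -2.6, 30.1]
gripper_width: 0.0077
```

```bash
python3 pose.py m 81.2 18 0.3,-0.3,2
```

```text
t 29.9 end(cross,y,depth) [ 0.29 -0.51 50.87] plate axis [-0. -0.  1.] F [ -7.68   2.61 -39.21] M [1.16 7.95 0.35] w 7.667532760440791 J [  50.43    6.85  -47.59   16.69  -27.21 -143.34]
shift [-23.99  -4.65  42.32] turn [ 0.04 -0.   -0.  ]
```

Floor reached (39 N axial at 50.9 mm). I release it, withdraw clear of the views, and check both plates.

move_arm --pt "0 0 0 0 0 0 30" --pt "0 0 0 0 0 0 30" --pt "0 0 0 0 0 0 30" --pt "-2 -0.4 10 0 0 0 30" --pt "-5 -1 25 0 0 0 30" --pt "-5 -1 25 0 0 0 30" --pt "-5 -1 25 0 0 0 30" --pt "0 0 30 -0.6 3 0 30" --pt "0 20 30 -0.6 3 0 30" --pt "0 40 20 -0.6 3 0 30" --pt "0 45 0 0 0 0 30" --pt "-10 45 0 0 0 0 30" --pt "-20 45 0 0 0 0 30" --pt "-20 45 0 0 0 0 30" --pt "-20 45 0 0 0 0 30" --pt "-20 45 0 0 0 0 30" --pt "0 0 0 0 0 0 30"

```text
time_s: 31.6
tcp_pos: [0.3563, 0.5276, 0.2432]
eef_rot: [-179.9, 2.8, -168.4]
contact_force: [-0.6, -0.7, -0.8]
gripper_width: 0.0266
```

```bash
python3 snap.py c9; python3 - <<'E'
from h import *
d=pickle.load(open("c9.pkl","rb"))
P=np.array([.48,.12,.085]);o=[]
for n in("scene","top"):
    a=proj(d[n],P);x,y=map(int,a);print(n,x-55,y-50)
    o.append(cv2.resize(d[n]["frame"][y-50:y+45,x-55:x+55],None,fx=3.6,fy=3.6,interpolation=cv2.INTER_CUBIC))
cv2.imwrite("pics/s9.png",np.hstack(o))
E
```

```text
{'time_s': 31.7, 'tcp_pos': array([0.3576, 0.5239, 0.2435]), 'eef_rot': array([-179.8856,    2.732 , -168.4858]), 'contact_force': array([ 0.3093, -1.0665, -0.295 ]), 'moment': array([-0.1281,  0.1342,  0.0387]), 'gripper_width': 0.02645121675786923}
scene 304 99
top 206 183
```

View pics/s9.png

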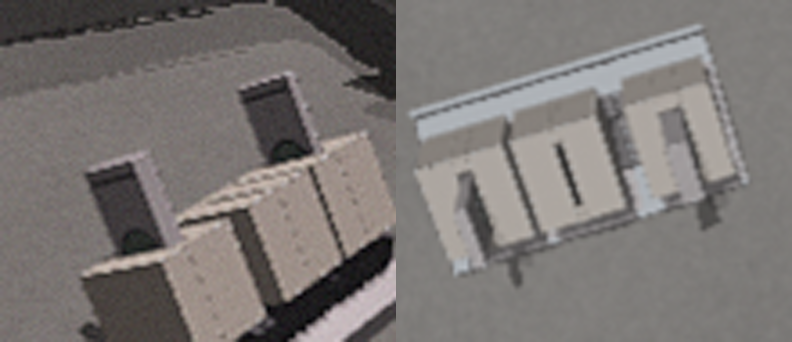

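```bash
python3 - <<'E'
from h import *
d=pickle.load(open("c9.pkl","rb"));d0=pickle.load(open("c0.pkl","rb"))
w=np.radians(11.4);xr=np.array([np.cos(w),np.sin(w),0]);yr=np.array([-xr[1],xr[0],0]);z=np.array([0,0,1.]);dd=.5*xr-.866*z;cr=.866*xr+.5*z
for n,m,t,(x0,y0,sc) in [("thick",np.array([.50255,.06653,.0734]),.007,(304,99,3.6)),("thin",np.array([.4753,.1986,.0734]),.004,(304,99,3.6))]:
    for dep in(-50,-45):
        print(n,dep,[((proj(d["scene"],m+dep*1e-3*dd+a*.02*cr+b*t*yr)-[x0,y0])*sc).round(0).tolist() for a in(-1,1) for b in(-1,1)])
diff=cv2.absdiff(d["top"]["frame"],d0["top"]["frame"])
for n,(x,y) in dict(oil=(304,131),eye=(233,132),dish=(375,107)).items():print(n,diff[y-14:y+14,x-14:x+14].mean().round(1))
E
```

```text
thick -50 [[81.0, 172.0], [98.0, 162.0], [131.0, 158.0], [148.0, 148.0]]
thick -45 [[85.0, 180.0], [102.0, 171.0], [135.0, 167.0], [152.0, 157.0]]
thin -50 [[235.0, 88.0], [243.0, 83.0], [286.0, 72.0], [294.0, 68.0]]
thin -45 [[238.0, 95.0], [246.0, 91.0], [289.0, 80.0], [297.0, 76.0]]
oil 3.0
eye 2.8
dish 3.5
```

```bash
python3 -c "
from plant import *
print(close_job())"
```

```text
the job is handed in; nothing more can be done
None
```

Both sliders are in the rack and the job was handed in at about 32 s; no verdict was reported. The thick one is in the widest slot and the thin one in the middle slot.

- **Change of grip:** Leaning the tool the full 30° at the rack ran joint 3 into its limit. I stood the thick plate on the bench and gripped it again with it turned 18° in the fingers. The thin plate I gripped that way straight from the foam.
- **Insertion:** Both plates were felt in at 0.4–2 mm per step. Each met the slot floor at about 51 mm by my measure, where 50 mm was expected. The axial force there was 33 N for the thick plate and 39 N for the thin one.
- **Last checks:** In the final picture both plates stand out about 50 mm and lean with the slots, with their windows half showing. Their top corners are within about 2 mm of where a fully seated plate should be. The narrow slot is empty, the picture around the bottle, dish and eyepiece is unchanged from the start, and the arm was clear of everything.
- **Disagreements:** My floor depths ran about 1 mm over nominal, within the 2 mm calibration. I viewed 11 pictures, one over budget.

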